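Latch the sprung hold-down arm of the painting stand open

ROBOT

A 6-joint arm with a two-finger parallel gripper is mounted at the origin on the work surface. World frame = base frame: x ahead of the robot, y to its left, z up, the work surface at z = 0. Lengths are in m, angles in rad, forces in N, time in s.
With the tool pointing down it reaches from about 0.3 to 0.775 m from the base axis. Payload 14.6 kg.
Tool frame: the origin (TCP) lies midway between the tips of the shut fingers; the grasp point (between the pads) lies 19 mm behind it (ctrl.pinch_z is the distance from the TCP to the grasp point, in m); z points along the fingers, y is the line along which they close (so a half turn about z gives the same grasp; the last joint's range is limited). The gripper opens to 94 mm and grips with 3 to 60 N. Pads are 16 mm wide; open, the fingers measure 119 mm over their backs; the gripper's body (75 mm by 177 mm) begins 78 mm behind the grasp point.
Start: joints at [-1.359, 0.3, 1.521, -0, 1.321, -0.067], TCP at [0.151, -0.529, 0.205] pointing down, gripper open.
Joint ranges: [-3.03, 3.03], [-0.79, 2.21], [0.23, 2.52], [-1.04, 4.18], [0, 3.07], [-2.55, 2.55]. Speed limits (rad/s): [2.22, 2.22, 2.57, 3.14, 3.14, 3.14].

INTERFACE

Orientations are given as [roll, pitch, yaw] about the fixed x, y, z axes, in that order (R = Rz(yaw) Ry(pitch) Rx(roll)).
In Python, from station import ctrl gives the robot as it stands.
- The arm moves only by the tool jog_arm, never from a script. Its argument "motion" is a list of rows, each a list of 7 numbers: the shift along the tool's x, y, z in m, then the turn, a rotation vector about the tool's x, y, z in rad, then the opening, from -1 (shut) to 1 (fully open). In form: [[tx, ty, tz, rx, ry, rz, gripper], ...]. A call has 1 to 5 rows; each row shifts and turns the commanded pose from where the row before left it, along the tool's axes as they then stand; what a row does not reach is not made up. A row lasts 1/10 s, in which the tool goes at most 50 mm and 8.59 degrees, less where a joint would pass 70% of its speed; a pose out of reach is approached as far as the arm can. A call is refused whole if a number of a shift passes 0.05 or a number of a turn 0.15, either way. A call with a gripper value outside its range is refused whole. The fingers move at their own pace and stop on an object; "squeeze" is the grip in N (left out, the last holds). Time passes only in rows, so rows that do not move let the fingers close. It gives the time, the measured TCP pose, the force, the opening and the grip force at its end, in the units of the state.
- ctrl.get_obs(): the state, without advancing time (a new reading comes with each control period).
- ctrl.camera(name): name is "side" or "top" or "wrist"; returns the picture (420x560x3 uint8, red, green, blue); there is no depth.
- ctrl.camera_model(name): a dict with "intrinsics" (3x3 intrinsics, pixels), "rvec" (rotation vector, rad) and "tvec" (3), from world to camera coordinates, as OpenCV has them. Camera axes: x right, y down, z forward; pixel columns grow to the right and rows downward; lengths in m; the calibration is good to about 2 mm. A picture is of the moment at which its call begins: read the wrist's pose just before it. camera_model takes no time and is no camera call; for the wrist camera it gives the pose at the moment of the call.
- ctrl.hand_in(): hands the job in; it is judged then, once.
The state is a dict: "time_s": time; "qpos": joint angles; "joint_vel": joint speeds; "tau": joint torques, N m; "ee_pos": TCP position; "eef_rot": TCP orientation; "force": force on the tool from outside, world axes, zero at the start; "moment": the same for the moment, N m; "grip_width": finger opening in m; "grip_force": force on a finger pad.
Only numpy, scipy, OpenCV 4.12 (cv2) and the standard library are available. Lean on these libraries where they do the work, as an engineer would, in place of code of your own. Each camera call takes 0.05 s, during which the arm holds its last target. There are 200 camera calls.

TASK

Of the two painting stands, take the one with the enamelled bowl on it and free the bowl: lift the sprung arm by its wooden knob, swing it away from the bowl over the steel tooth and lower it fully down behind the tooth, so that the tooth holds it open against its spring when you let go. Do not knock the bowl out of its place.

Things in the scene. Friction and masses are not known exactly. Their poses are not given: they have to be found in the camera images.
- stand: Painting stand with the bowl, fixed: wooden board 220 (x) x 250 (y) x 15 mm; steel post 175 mm tall with coil spring; sprung flat steel arm on the post; steel tooth. A like stand without a bowl stands beside it, on either side; it is not part of the job. Origin at table height, 20 mm from the board's middle towards the front edge; z up, x towards the post edge, y left. Post axis at x 90, y 0 mm.
- clamp_knob (a point): Grip point on the knob of that stand's arm: upright round wooden knob, 28 mm across, 42 mm tall, top 17 mm above this point; the arm's top lies 33 mm below it. 150 mm above the table when the arm is down. 170 mm from the post axis, on the arm's line. Arm: flat bar 14 mm wide, 12 mm tall, underside 105 mm above the table when down. Its axes turn with the arm, x from post to knob.
- clamp_tooth (a point): Middle of the tooth's top, 119 mm above the table: an upright steel plate, 20 mm long and 10 mm thick, about 120 mm from the post axis. The arm must rise at least 15 mm to pass over it. A lower step, 104 mm above the table and 40 mm wide, adjoins its far side; the latched arm lies over that.
- clamp_swing (a joint): Swing of that arm about the post, rad. 0: at rest over the bowl, arm pointing 140 deg anticlockwise (from above) from the stand's +x. Grows anticlockwise, towards the tooth; about 1.31 when held by the tooth's far side, end stop 1.65. A spring always drives it back: 1 N at the knob at 0, 3.5 N at 1.4. Lower it at about 1.45.
- clamp_lift (a joint): Height of that arm on its post, m: 0 when down, 0.035 at the upper stop. It sinks by its own weight (about 2.5 N). 0.025 is a good height for the swing.
- bowl: White enamelled bowl with a blue band, upside down on the stand's cork disc under the arm, loose, 88 mm across, 70 mm tall, foot ring on top; origin at the centre of its underside, 21 mm above the table. The arm's cork pad is 2 mm above it when the arm is down.
Mind the look-alikes: they are no part of the job. What is shaped like the bowl but orange or red is not meant.

How it is judged:
By the outcome, as a careful person would: the job done as asked, in the order asked, and still so for the second after the job is handed in, with the robot touching nothing.
It also fails if it takes over 42 s, if anything falls off the work surface, if the arm or the gripper's body presses on something with over 40 N, if the wrist force passes 120 N, or if a joint passes its speed limit or range.

## Working session

There is one attempt and no reset: what is moved stays moved. The work goes in short steps, Python scripts to look and compute and a tool call to move; the robot and the scene stay as the last step left them, time stands still between calls to the robot, and variables do not carry over. Pictures are saved under pics/ and viewed, at most 10 in all, crops included, and the job is handed in when it is done.

Besides the shell and the picture viewer there is one more tool, called after ">>>" in YAML: its name, and indented under it one key for each argument. jog_arm: Moves the arm, as the interface text tells. Its arguments: {"type":"object","properties":{"motion":{"type":"array"},"squeeze":{"type":"number"}},"required":["motion"]}

```bash
mkdir -p pics
cat > h.py <<'E'
import numpy as np, cv2
from station import ctrl
def snap(n,f):
    m=ctrl.camera_model(n); im=ctrl.camera(n); cv2.imwrite(f,im[:,:,::-1]); return im,m
def KRt(m):
    return np.array(m["intrinsics"],float),cv2.Rodrigues(np.array(m["rvec"],float))[0],np.array(m["tvec"],float).ravel()
def ray(m,uv,z):
    K,R,t=KRt(m); d=R.T@np.linalg.inv(K)@np.array([uv[0],uv[1],1.]); c=-R.T@t
    return c+d*(z-c[2])/d[2]
def proj(m,P):
    K,R,t=KRt(m); p=K@(R@np.asarray(P,float)+t); return p[:2]/p[2]
E
python3 - <<'E'
from h import *
s,ms=snap("side","pics/side.png");t,mt=snap("top","pics/top.png")
for m in(ms,mt):
    K,R,t=KRt(m);print(-R.T@t,R[2],K[0,0])
print(ctrl.get_obs())
E
```

```text
[ 0.57631964 -0.61085612  0.9012877 ] [ 0.06813248  0.62754985 -0.77558955] 491.47201071363594
[0.56026861 0.00638467 1.42225787] [ 0.06564616  0.02315757 -0.99757421] 545.918571670206
{'time_s': 0.1, 'qpos': array([-1.35859976e+00,  3.00392151e-01,  1.52152259e+00, -4.47054042e-05,
        1.32072475e+00, -6.66197082e-02]), 'joint_vel': array([-1.58387745e-05, -1.20645552e-03, -2.28865129e-03,  7.27229628e-04,
        1.88446701e-05, -3.36566338e-04]), 'tau': array([ 1.75660211e-03, -5.32641506e+01, -3.53285623e+01,  7.09802750e-02,
        2.34495598e-02, -7.25032783e-05]), 'ee_pos': array([ 0.15129361, -0.52852727,  0.20495439]), 'eef_rot': array([-3.14054526e+00, -2.64810033e-05,  2.78827344e-01]), 'force': array([0.49188831, 0.07600671, 0.08309599]), 'moment': array([ 0.00426854, -0.02957651, -0.02412618]), 'grip_force': 0.0, 'grip_width': 0.09412285785461529}
```

View pics/top.png

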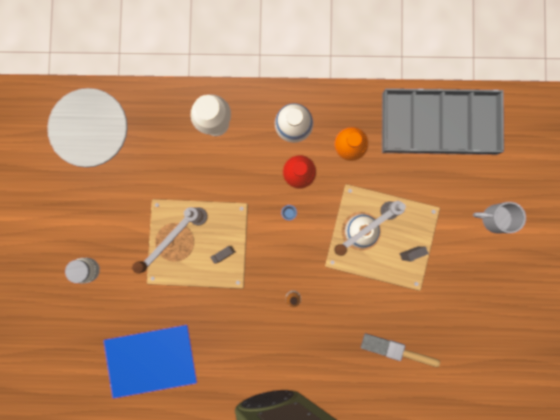

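View pics/side.png

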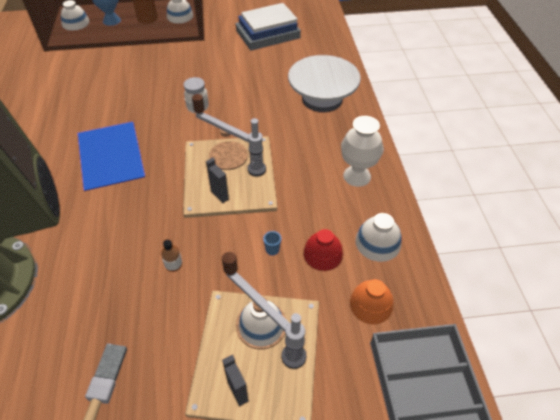

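The things that could be taken for the target, in top-view pixels:
- **Stands and knobs:** the right stand, knob (341,250), tooth (414,253), post (397,208), has the white and blue-banded bowl under its arm at (362,231). The left stand, knob (139,267), has only bare cork.
- **Other decoys:** a loose white/blue bowl at (293,122), red bowl (299,171), orange bowl (351,143), and a brown bottle at (293,298) that resembles the knob.

I choose the right stand. In the side view its knob is at (230,263) and its tooth at (235,380).

Run:
```python
from h import *
from scipy.optimize import least_squares
mt=ctrl.camera_model("top");ms=ctrl.camera_model("side")
a=np.deg2rad(140)
kn=[.09+.17*np.cos(a),.17*np.sin(a),.167]
obs=[(mt,(347,187),[.13,.125,.015]),(mt,(438,208),[.13,-.125,.015]),(mt,(421,289),[-.09,-.125,.015]),(mt,(326,266),[-.09,.125,.015]),
(ms,(214,293),[-.09,.125,.015]),(ms,(318,300),[.13,.125,.015]),(ms,(192,415),[-.09,-.125,.015]),
(mt,(341,250),kn),(ms,(230,257),kn)]
def W(p,P):
    c,s=np.cos(p[2]),np.sin(p[2]);return [p[0]+c*P[0]-s*P[1],p[1]+s*P[0]+c*P[1],P[2]]
f=lambda p:np.concatenate([proj(m,W(p,P))-uv for m,uv,P in obs])
r=least_squares(f,[.5,-.3,-.2],loss="soft_l1");p=r.x
print(p,f(p).reshape(-1,2).round(1))
k=W(p,kn);post=W(p,[.09,0,0]);print("knob",k,"post",post)
t=ray(mt,(415,252),.119);t2=ray(ms,(234,361),.119);print("tooth",t,t2)
for q in(t,t2):print(np.hypot(*(q-post)[:2]),np.arctan2(*(q-post)[1::-1])-p[2]-a)
for s in(0,.5,1,1.45):print(s,W(p,[.09+.17*np.cos(a+s),.17*np.sin(a+s),.15]))
import cv2
im=cv2.imread("pics/top.png")[170:310,270:460];cv2.imwrite("pics/c1.png",cv2.resize(im,None,fx=4,fy=4,interpolation=cv2.INTER_CUBIC))
```

```text
[ 0.56335065 -0.22627757 -0.21531693] [[-2.4 -4.1]
 [ 1.7 -2.7]
 [-0.   0.3]
 [-0.9  0.1]
 [-1.5 -2.3]
 [ 1.5 -0.2]
 [-5.2  1. ]
 [ 0.1 -0.7]
 [-0.6  0.7]]
knob [np.float64(0.5473991337762915), np.float64(-0.11093205221166409), 0.167] post [np.float64(0.6512724318362195), np.float64(-0.24550670788706738), 0]
tooth [ 0.54415606 -0.29002419  0.119     ] [ 0.54129192 -0.28336105  0.119     ]
0.11599880779541241 -4.9758554176958185
0.11631278754889446 -5.038245908280685
0 [np.float64(0.5473991337762915), np.float64(-0.11093205221166409), 0.15]
0.5 [np.float64(0.49559651003313016), np.float64(-0.17720584866290812), 0.15]
1 [np.float64(0.4819087813349466), np.float64(-0.26020207752796787), 0.15]
1.45 [np.float64(0.5051614028032931), np.float64(-0.3324064615975316), 0.15]
```

View pics/c1.png

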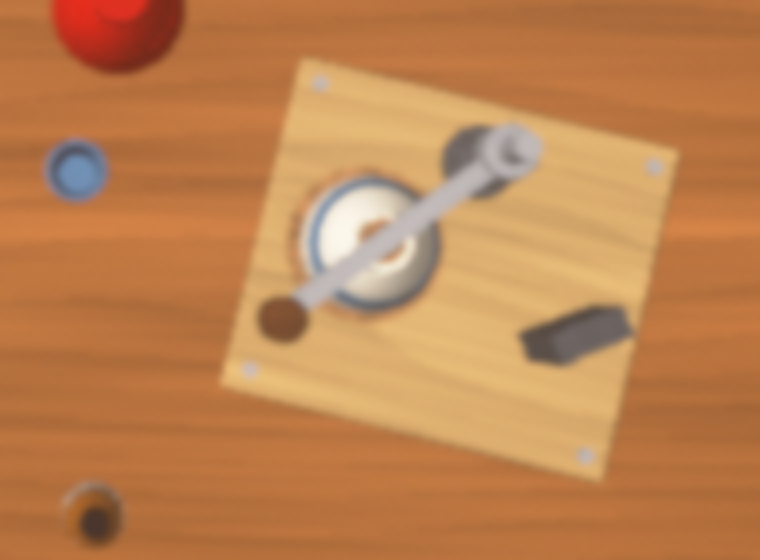

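The crop confirms it: the white blue-banded bowl is under the arm, the knob is at (341,250), the post at (398,207), and the tooth at (414,253). I'll set out now.

>>> jog_arm:
  motion:
    - [0.04, -0.024, -0.011, 0, 0, 0, 1]
    - [0.04, -0.024, -0.011, 0, 0, 0, 1]
    - [0.04, -0.024, -0.011, 0, 0, 0, 1]
    - [0.04, -0.024, -0.011, 0, 0, 0, 1]
    - [0.04, -0.024, -0.011, 0, 0, 0, 1]

```text
time_s: 0.6
ee_pos: [0.3115, -0.3567, 0.2608]
eef_rot: [-3.141, 0.0, 0.279]
force: [1.3, -0.5, -0.7]
grip_width: 0.094
grip_force: 0.0
```

>>> jog_arm:
  motion:
    - [0.04, -0.024, 0, 0, 0, 0, 1]
    - [0.04, -0.024, 0, 0, 0, 0, 1]
    - [0.04, -0.024, 0, 0, 0, 0, 1]
    - [0.04, -0.024, 0, 0, 0, 0, 1]
    - [0.04, -0.024, 0, 0, 0, 0, 1]

```text
time_s: 1.1
ee_pos: [0.4708, -0.1862, 0.2603]
eef_rot: [-3.141, 0.0, 0.279]
force: [0.3, -0.6, -0.4]
grip_width: 0.0935
grip_force: 0.0
```

>>> jog_arm:
  motion:
    - [0, 0, 0, 0, 0, 0.14, 1]
    - [0, 0, 0, 0, 0, 0.14, 1]
    - [0, 0, 0, 0, 0, 0.14, 1]
    - [0, 0, 0, 0, 0, 0.14, 1]
    - [0, 0, 0, 0, 0, 0.14, 1]

```text
time_s: 1.6
ee_pos: [0.4698, -0.1878, 0.2601]
eef_rot: [-3.142, 0.001, -0.427]
force: [1.1, -0.9, 0.0]
grip_width: 0.0939
grip_force: 0.0
```

Run:
```python
from h import *
w,m=snap("wrist","pics/w1.png")
print(m, proj(m,[.5474,-.1109,.167]),proj(m,[.543,-.287,.119]))
```

```text
{'intrinsics': array([[335.07436747,   0.        , 278.80252964],
       [  0.        , 335.07436747, 209.09258297],
       [  0.        ,   0.        ,   1.        ]]), 'rvec': array([-1.6085654 ,  2.49715016,  0.35191274]), 'tvec': array([0.02384504, 0.442818  , 0.58290358])} [153.66386652 166.93830515] [346.51719896  81.90499684]
```

View pics/w1.png

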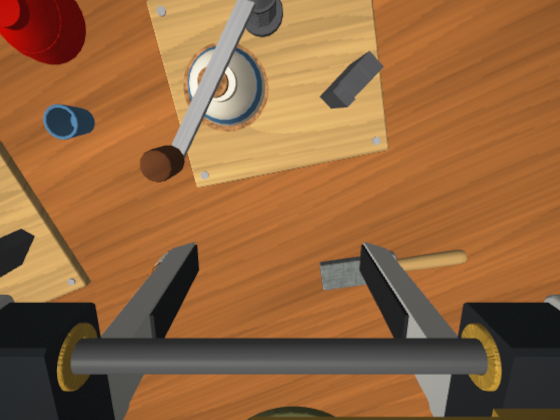

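The knob top shows at (157,166), where (154,167) was predicted, so the estimate is good. The tooth top is at about (358,80). Next I turn and go above the knob.

>>> jog_arm:
  motion:
    - [0, 0, 0, 0, 0, 0.12, 1]
    - [0, 0, 0, 0, 0, 0.12, 1]
    - [0, 0, 0, 0, 0, 0.12, 1]
    - [0, 0, 0, 0, 0, 0.12, 1]
    - [0, 0, 0, 0, 0, 0, 1]

```text
time_s: 2.15
ee_pos: [0.4697, -0.1879, 0.2602]
eef_rot: [3.141, 0.0, -0.901]
force: [0.1, 0.6, 0.7]
grip_width: 0.0937
grip_force: 0.0
```

>>> jog_arm:
  motion:
    - [-0.0044, -0.036, 0.01, 0, 0, 0, 1]
    - [-0.0044, -0.036, 0.01, 0, 0, 0, 1]
    - [-0.0044, -0.036, 0.01, 0, 0, 0, 1]
    - [0, 0, 0, 0, 0, 0, 1]

```text
time_s: 2.55
ee_pos: [0.5476, -0.1078, 0.2284]
eef_rot: [3.14, 0.003, -0.892]
force: [-0.3, -0.6, -0.4]
grip_width: 0.094
grip_force: 0.0
```

Run:
```python
from h import *
w,m=snap("wrist","pics/w2.png")
o=ctrl.get_obs();print(o["ee_pos"],o["eef_rot"],o["qpos"],proj(m,[.5474,-.1109,.167]),proj(m,[*o["ee_pos"][:2],.167]))
```

```text
[ 0.54673232 -0.10924663  0.2292713 ] [ 3.14040147e+00  1.68246326e-03 -8.93815401e-01] [-2.62927558e-01  3.00807582e-01  1.46408713e+00  3.11103108e-05
  1.37875917e+00  2.20167720e+00] [282.29049671 221.45952286] [281.59520369 223.61323058]
```

View pics/w2.png

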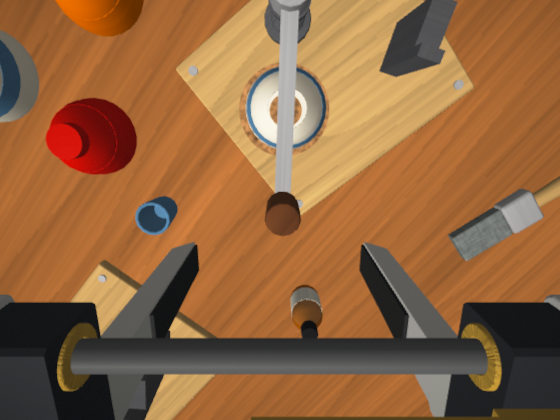

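The knob is centred between the fingers: knob top at (282,217), with the tool axis projecting to (282,223). I'll go down and grip.

>>> jog_arm:
  motion:
    - [0.002, 0, 0.03, 0, 0, 0, 1]
    - [0, 0, 0.03, 0, 0, 0, 1]
    - [0, 0, 0.025, 0, 0, 0, 1]
    - [0, 0, 0.012, 0, 0, 0, 1]
    - [0, 0, 0, 0, 0, 0, 1]

```text
time_s: 3.1
ee_pos: [0.5469, -0.1125, 0.1326]
eef_rot: [3.14, 0.002, -0.9]
force: [0.2, 0.2, 0.1]
grip_width: 0.0937
grip_force: 0.0
```

>>> jog_arm:
  motion:
    - [0, 0, 0, 0, 0, 0, -1]
    - [0, 0, 0, 0, 0, 0, -1]
    - [0, 0, 0, 0, 0, 0, -1]
    - [0, 0, 0, 0, 0, 0, -1]
    - [0, 0, 0, 0, 0, 0, -1]
  squeeze: 25

```text
time_s: 3.6
ee_pos: [0.5477, -0.1121, 0.1338]
eef_rot: [-3.141, -0.0, -0.901]
force: [0.1, 0.3, 0.9]
grip_width: 0.0571
grip_force: 0.0
```

>>> jog_arm:
  motion:
    - [0, 0, 0, 0, 0, 0, -1]
    - [0, 0, 0, 0, 0, 0, -1]
    - [0, 0, 0, 0, 0, 0, -1]
    - [0, 0, 0, 0, 0, 0, -1]
    - [0, 0, 0, 0, 0, 0, -1]

```text
time_s: 4.1
ee_pos: [0.5475, -0.1121, 0.1334]
eef_rot: [3.141, 0.0, -0.901]
force: [-0.1, 0.2, -0.2]
grip_width: 0.0275
grip_force: 25.0
```

>>> jog_arm:
  motion:
    - [0, 0, -0.006, 0, 0, 0, -1]
    - [0, 0, -0.007, 0, 0, 0, -1]
    - [0, 0, -0.007, 0, 0, 0, -1]
    - [0, 0, -0.006, 0, 0, 0, -1]
    - [0, 0, 0, 0, 0, 0, -1]

```text
time_s: 4.6
ee_pos: [0.5477, -0.1122, 0.1605]
eef_rot: [-3.141, -0.001, -0.901]
force: [-0.8, -1.0, -2.5]
grip_width: 0.0278
grip_force: 25.0
```

>>> jog_arm:
  motion:
    - [0.0008, 0.0169, 0, 0, 0, -0.1, -1]
    - [0.0008, 0.0169, 0, 0, 0, -0.1, -1]
    - [0.0008, 0.0169, 0, 0, 0, -0.1, -1]
    - [0.0008, 0.0169, 0, 0, 0, -0.1, -1]
    - [0, 0, 0, 0, 0, 0, -1]

```text
time_s: 5.1
ee_pos: [0.5027, -0.1638, 0.159]
eef_rot: [-3.141, 0.003, -0.499]
force: [-4.1, 5.4, -2.2]
grip_width: 0.0279
grip_force: 25.0
```

```bash
cat > st.py <<'E'
from h import *
o=ctrl.get_obs();d=o["ee_pos"][:2]-[.6513,-.2455];a=np.arctan2(d[1],d[0])%(2*np.pi)
print(np.hypot(*d),"swing",a-2.228,"yawswing",o["eef_rot"][2]+.909,o["force"],o["moment"],o["ee_pos"])
E
python3 st.py
```

```text
0.16958413078334242 swing 0.41071048343541605 yawswing 0.40961530837882876 [-4.10244881  5.36248603 -2.22869091] [1.02587552 0.70206501 0.05003079] [ 0.50271087 -0.16376844  0.15903358]
```

>>> jog_arm:
  motion:
    - [0.0, 0.0169, 0, 0, 0, -0.1, -1]
    - [0.0005, 0.0169, 0, 0, 0, -0.1, -1]
    - [0.0008, 0.0169, 0, 0, 0, -0.1, -1]
    - [0.0008, 0.0169, 0, 0, 0, -0.1, -1]
    - [0, 0, 0, 0, 0, 0, -1]

```text
time_s: 5.6
ee_pos: [0.4817, -0.2275, 0.1587]
eef_rot: [-3.14, 0.003, -0.1]
force: [-6.4, 3.9, -2.7]
grip_width: 0.0275
grip_force: 25.0
```

```bash
python3 st.py
```

```text
0.17054542940225614 swing 0.8080919484168123 yawswing 0.8090254332697406 [-6.40029609  3.94864322 -2.68443929] [0.80532457 1.41375595 0.10742425] [ 0.48170281 -0.2275407   0.15866846]
```

>>> jog_arm:
  motion:
    - [-0.0005, 0.0169, 0, 0, 0, -0.1, -1]
    - [0.0, 0.0169, 0, 0, 0, -0.1, -1]
    - [0.0005, 0.0169, 0, 0, 0, -0.1, -1]
    - [0.0008, 0.0169, 0, 0, 0, -0.1, -1]
    - [0, 0, 0, 0, 0, 0, -1]

```text
time_s: 6.1
ee_pos: [0.4867, -0.2944, 0.1587]
eef_rot: [-3.14, 0.001, 0.298]
force: [-4.8, 3.2, -3.0]
grip_width: 0.0275
grip_force: 25.0
```

```bash
python3 st.py
```

```text
0.1717169748369976 swing 1.2024434427427795 yawswing 1.2074776519327086 [-4.75313924  3.16402169 -2.98639682] [0.52122389 0.91836654 0.14937686] [ 0.48669694 -0.29441372  0.15871329]
```

Passing over the tooth now, on to about 1.46.

>>> jog_arm:
  motion:
    - [0.0, 0.0169, 0, 0, 0, -0.1, -1]
    - [0.0005, 0.0169, 0, 0, 0, -0.1, -1]
    - [0.0003, 0.01, 0, 0, 0, -0.06, -1]
    - [0, 0, 0, 0, 0, 0, -1]
    - [0, 0, 0, 0, 0, 0, -1]

```text
time_s: 6.6
ee_pos: [0.5035, -0.3331, 0.1589]
eef_rot: [-3.14, 0.001, 0.554]
force: [-5.3, 0.3, -2.7]
grip_width: 0.0275
grip_force: 25.0
```

```bash
python3 st.py
python3 - <<'E'
from h import *
snap("side","pics/s2.png")
im=cv2.imread("pics/s2.png")[220:420,120:400];cv2.imwrite("pics/s2c.png",cv2.resize(im,None,fx=2.8,fy=2.8,interpolation=cv2.INTER_CUBIC))
E
```

```text
0.1718367814211204 swing 1.448717860302939 yawswing 1.4631167639863163 [-5.34491772  0.32476765 -2.70999211] [0.1096393  1.22557595 0.02393352] [ 0.50348518 -0.33312795  0.15888286]
```

View pics/s2c.png

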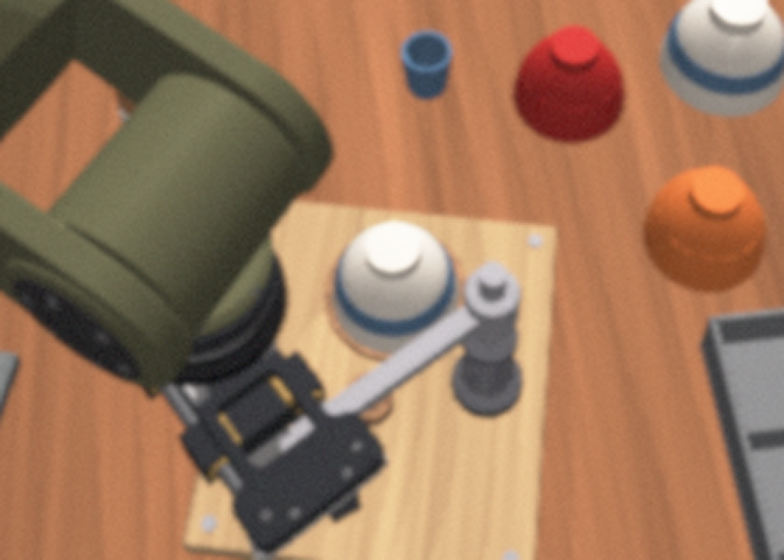

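The bowl is still on its cork at crop (393,290), and the arm is out past the tooth, which the gripper hides here. Now lowering.

>>> jog_arm:
  motion:
    - [0, 0, 0.007, 0, 0, 0, -1]
    - [0, 0, 0.007, 0, 0, 0, -1]
    - [0, 0, 0.007, 0, 0, 0, -1]
    - [0, 0, 0.004, 0, 0, 0, -1]
    - [0, 0, 0, 0, 0, 0, -1]

```text
time_s: 7.15
ee_pos: [0.5033, -0.3331, 0.1341]
eef_rot: [-3.14, 0.001, 0.554]
force: [-6.0, -0.0, -1.7]
grip_width: 0.0277
grip_force: 25.0
```

```bash
python3 st.py
```

```text
0.17192692951755842 swing 1.447999946992923 yawswing 1.463003918010084 [-6.02860447 -0.0216421  -1.73775224] [0.12581985 1.27201952 0.07161788] [ 0.50334473 -0.33306773  0.13406495]
```

>>> jog_arm:
  motion:
    - [0, 0, 0.001, 0, 0, 0, -1]
    - [0, -0.007, 0, 0, 0, 0.04, -1]
    - [0, -0.007, 0, 0, 0, 0.04, -1]
    - [0, -0.005, 0, 0, 0, 0.03, -1]
    - [0, 0, 0, 0, 0, 0, -1]

```text
time_s: 7.65
ee_pos: [0.4943, -0.316, 0.1337]
eef_rot: [-3.141, 0.0, 0.444]
force: [-3.9, 3.2, -0.1]
grip_width: 0.0279
grip_force: 25.0
```

```bash
python3 st.py
```

```text
0.1721361411563378 swing 1.335835171080002 yawswing 1.3527219477825876 [-3.90612577  3.22102922 -0.05689513] [ 0.36871706  0.79882849 -0.03094266] [ 0.49428219 -0.3160426   0.13369193]
```

>>> jog_arm:
  motion:
    - [0, 0, 0, 0, 0, 0, 1]
    - [0, 0, 0, 0, 0, 0, 1]
    - [0, 0, 0, 0, 0, 0, 1]
    - [0, 0, 0, 0, 0, 0, 1]
    - [0, 0, 0, 0, 0, 0, 1]

```text
time_s: 8.15
ee_pos: [0.4948, -0.3179, 0.1336]
eef_rot: [3.141, -0.0, 0.448]
force: [-0.4, 0.5, 0.3]
grip_width: 0.064
grip_force: 0.0
```

>>> jog_arm:
  motion:
    - [0, 0, 0, 0, 0, 0, 1]
    - [0, 0, 0, 0, 0, 0, 1]
    - [0, 0, -0.02, 0, 0, 0, 1]
    - [0, 0, -0.04, 0, 0, 0, 1]
    - [0, 0, -0.04, 0, 0, 0, 1]

```text
time_s: 8.65
ee_pos: [0.4943, -0.3175, 0.2344]
eef_rot: [-3.141, 0.001, 0.449]
force: [0.3, -0.1, -0.5]
grip_width: 0.0941
grip_force: 0.0
```

>>> jog_arm:
  motion:
    - [-0.04, 0, 0, 0, 0, 0, 1]
    - [-0.04, 0, 0, 0, 0, 0, 1]
    - [-0.03, 0, 0, 0, 0, 0, 1]
    - [-0.02, 0, 0, 0, 0, 0, 1]
    - [0, 0, 0, 0, 0, 0, 1]

```text
time_s: 9.15
ee_pos: [0.3759, -0.375, 0.2338]
eef_rot: [3.141, 0.0, 0.446]
force: [0.1, 0.9, 0.2]
grip_width: 0.0938
grip_force: 0.0
```

Run:
```python
from h import *
snap("side","pics/s3.png");snap("top","pics/t3.png")
a=cv2.imread("pics/s3.png")[250:420,150:350];b=cv2.imread("pics/t3.png")[165:335,290:490]
cv2.imwrite("pics/c3.png",cv2.resize(np.hstack([a,b]),None,fx=2,fy=2,interpolation=cv2.INTER_CUBIC))
```

```text
(no output)
```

View pics/c3.png

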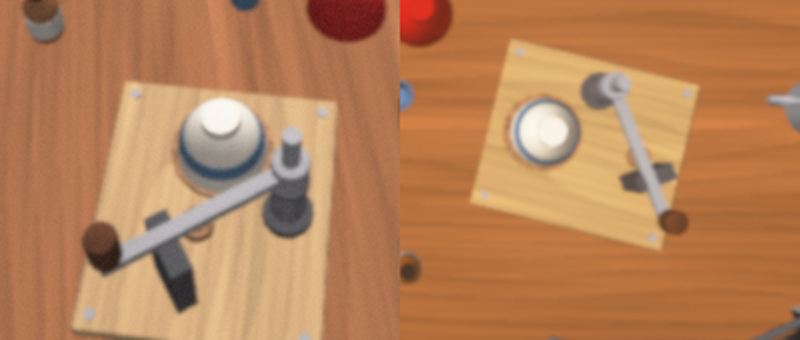

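The arm lies behind the tooth, whose top shows on the bowl side at crop (158,222), with the step in front of it. The bowl is seated at (222,140), and the robot is clear.

```bash
python3 -c "
from station import ctrl
print(ctrl.hand_in())"
```

```text
the job is handed in; nothing more can be done
None
```

The sprung arm on the bowl's stand is down behind the tooth and held open. The final pictures show the bowl still in its place and the robot clear, and I handed the job in at about 9.3 s.

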